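Cap the bottle for the autoclave: home, then a quarter turn back

ROBOT

A 7-joint arm with a two-finger parallel gripper is mounted at the origin on a cart in front of the work surface, level with it; the furniture and walls round the work are solid. World frame = base frame: x ahead of the robot, y to its left, z up, the work surface at z = 0. Lengths are in m, angles in rad, forces in N, time in s.
With the tool pointing down it reaches from about 0.425 to 0.925 m from the base axis. Payload 6.8 kg.
Tool frame: the origin (TCP) lies midway between the tips of the shut fingers; the grasp point (between the pads) lies 19 mm behind it; x points along the fingers, z is the direction in which the jaws open and shut, and the axes are right-handed (so a half turn about x gives the same grasp; the last joint's range is limited). The gripper opens to 85 mm and grips with 20 to 120 N. Pads are 22 mm wide; open, the fingers measure 114 mm over their backs; the gripper's body (76 mm by 85 mm) begins 54 mm behind the grasp point. The pads swing forward as they close: fully open they stand 13 mm farther back than shut.
Start: joints at [-0.108, 0.477, 0.022, 1.555, -0.011, 1.109, -0.083], TCP at [0.675, 0, 0.231] pointing down, gripper open.
Joint ranges: [-2.96, 2.96], [-0.34, 2.1], [-1.41, 1.46], [0.24, 2.44], [-1.37, 4.51], [0.17, 1.92], [-2.96, 2.96]. Speed limits (rad/s): [2.39, 2.39, 3.14, 3.14, 3.14, 3.14, 3.14].

INTERFACE

Orientations are given as a unit quaternion [w, x, y, z].
In Python, from station import bot gives the robot as it stands. The module is installed in compiled form; this text tells all that it offers.
- The arm moves only by the shell command python3 -m jog 'ROWS' [FORCE]. ROWS is text: rows parted by semicolons, each of 7 numbers parted by spaces: the shift along the tool's x, y, z in mm, then the turn, a rotation vector about the tool's x, y, z in units of 6 degrees (1.0 is 6 degrees), then the finger opening in mm, from 0 to 85.4. A call has 1 to 5 rows; each row shifts and turns the commanded pose from where the row before left it, along the tool's axes as they then stand; what a row does not reach is not made up. A row lasts 1/10 s, in which the tool goes at most 50 mm and 8.59 degrees, less where a joint would pass 70% of its speed; a pose out of reach is approached as far as the arm can. A call with a gripper value outside its range is refused whole. The fingers move at their own pace and stop on an object; FORCE is the grip in N (left out, the last holds). Time passes only in rows, so rows that do not move let the fingers close. It gives the time, the measured TCP pose, the force and the opening at its end, in the units of the state.
- bot.get_obs(): the state, without advancing time (a new reading comes with each control period).
- bot.read_camera(name): name is "scene" or "side" or "wrist"; returns (picture, depth): 384x512x3 uint8, red, green, blue; 384x512 float32, m along the optical axis (not along the pixel's ray), 0 where there is no reading.
- bot.calibration(name): a dict with "fx", "fy", "cx", "cy" (pixels), "T" (4x4, takes a point from camera to world coordinates). Camera axes: x right, y up, looking along -z (the intrinsics and any distortion apply to the point x, -y, -z); pixel columns grow to the right and rows downward; lengths in m; the calibration is good to about 2 mm. The wrist camera is an equidistant fisheye: a pixel r from the principal point sees the ray r / f radians off the axis. A picture is of the moment at which its call begins: read the wrist's pose just before it. calibration takes no time and is no camera call; for the wrist camera it gives the pose at the moment of the call.
- bot.hand_in(): hands the job in, once; it reports no verdict.
The state is a dict: "t": time; "q": joint angles; "joint_vel": joint speeds; "joint_torque": joint torques, N m; "eef_pos": TCP position; "tool_rot": TCP orientation; "contact_force": force on the tool from outside, world axes, zero at the start; "torque": the same for the moment, N m; "gripper_width": opening from 0.0 (shut) to 1.0 (fully open).
Only numpy, scipy, OpenCV 4.12 (cv2) and the standard library are available. Lean on these libraries where they do the work, as an engineer would, in place of code of your own. Each camera call takes 0.05 s, during which the arm holds its last target.

TASK

Get the square white bottle ready for the autoclave: lift it out of the metal tray and seat it fully down and upright in the square pocket of the grey holder, leaving the other two containers standing undisturbed in the tray. Then screw its black cap clockwise until it bottoms out, and back it off by a quarter turn so that it can vent. Finish with the cap still gripped in the fingers and held still; do not let go.

Things in the scene. Friction and masses are not known exactly. Their poses are not given: they have to be found in the camera images.
- bottle: the bottle: white plastic, square body 52 x 52 mm and 66 mm high, then a sloping shoulder and a round neck with the ribbed black screw cap; 114 mm tall with the cap loose, about 0.2 kg. Origin at the centre of its underside, z up, x and y square to its flat sides. A small raised rib lies on the shoulder on its +x side. It starts upright in the tray, in any of three places
- cap: the bottle's black ribbed screw cap, 44 mm diameter, 28 mm high; its lower edge is 84 mm above the bottle's underside when home, 0.64 mm higher per rad unscrewed, with 18 mm free below it. Origin at the centre of its lower edge, z up. A raised bar on its top runs from the centre along its +x; it points over the shoulder's rib when home. The bottle may be lifted by the cap
- cap_turn (a joint): turn of the cap on the bottle in rad: 0 = bottomed out (hard stop), grows as the cap is unscrewed (counterclockwise from above), at most 4.2; starts at 2.0 to 3.4. The thread has a light drag of 0.08 N m and stays where it is left
- holder: grey block 92 x 92 x 46 mm with a foot plate (136 mm along its x, 5 mm thick), screwed to the bench, with an open square pocket in the middle of its top. Origin at the centre of its underside; the pocket's sides lie along its x and y. The bottle fits in any of four quarter turns and the pocket keeps it from turning
- pocket_floor (a point): centre of the floor of the holder's pocket, 6 mm above the bench; the pocket is 55 x 55 mm and 40 mm deep with a 4 mm chamfer at its mouth. The seated bottle's underside rests here
- bin: open metal tray fixed to the bench, 222 mm (x) x 112 mm (y) and 45 mm high with 3 mm walls and floor, a small wire handle at each x end (14 mm out). Origin at the centre of its underside. Three places along its x: the middle and 68 mm to either side, one container in each. Tray and holder stand side by side (in either order) to the left of an upright cabinet wall at y = -0.08, over 0.3 m high, that begins at x = 0.37: keep clear of it
- tube: white round tube bottle, 33 mm diameter, 94 mm high, standing in the tray; origin at the centre of its underside. Leave it
- vial: small round brown glass bottle, 38 mm diameter, 87 mm high, standing in the tray; origin at the centre of its underside. Leave it
There are look-alikes about, which are no part of the job. What is shaped like the tube but purple is not meant.

How it is judged:
On the way, in this order (a step that is already met when the one before it is completed fails the run):
1. the bottle sits upright on the floor of the holder's pocket, its cap not yet home (horizontal distance between bottle and pocket_floor below 0.005 m and z of bottle in the frame of pocket_floor below 0.004 m and angle between bottle's own z axis and vertical below 0.08 rad and value of joint cap_turn above 0.5 rad), for 0.2 s.
2. the cap is screwed home (within 5 degrees of its stop) while the bottle sits in the holder (horizontal distance between bottle and pocket_floor below 0.005 m and z of bottle in the frame of pocket_floor below 0.006 m and value of joint cap_turn below 0.087 rad), for 0.1 s.
At the end, for the whole second after the job is handed in: The cap stands a quarter turn (65 to 115 degrees) back from its stop and is still, the fingers grip it with more than 2 N, the bottle sits upright in the pocket (centred within 5 mm, on the floor within 6 mm), and the other two containers stand upright in the tray (value of joint cap_turn between 1.13 and 2.01 rad and velocity of joint cap_turn between -0.1 and 0.1 rad/s and contact force between the fingers and cap above 2 N and horizontal distance between bottle and pocket_floor below 0.005 m and z of bottle in the frame of pocket_floor below 0.006 m and angle between bottle's own z axis and vertical below 0.08 rad and linear speed of bottle below 0.03 m/s and angle between each of tube, vial's own z axis and vertical below 0.2 rad); the arm keeps its last pose, push and grip.
It fails at once if the tube or the brown bottle is pushed by more than 25 mm or tipped (distance of any of tube, vial from where it was at the start of the episode above 0.025 m or angle between any of tube, vial's own z axis and vertical above 0.5 rad).
It also fails if it takes over 70 s, if anything falls off the work surface, if the arm or the gripper's body presses on something with over 40 N, if the wrist force passes 120 N, or if a joint passes its speed limit or range.

## Working session

There is one attempt and no reset: what is moved stays moved. The work goes in short steps, Python scripts to look and compute and a shell command to move; the robot and the scene stay as the last step left them, time stands still between calls to the robot, and variables do not carry over. Pictures are saved under pics/ and viewed, and the job is handed in when it is done.

```bash
ls; mkdir -p pics; python3 - <<'E'
from station import bot
import cv2, numpy as np
print({k:np.round(v,3) for k,v in bot.get_obs().items()})
for n in ["scene","side","wrist"]:
    p,d=bot.read_camera(n); c=bot.calibration(n)
    cv2.imwrite(f"pics/{n}0.png",p[:,:,::-1]); np.savez(f"pics/{n}0.npz",p=p,d=d,**c)
    print(n,{k:np.round(v,3).tolist() for k,v in c.items()}, (d>0).mean())
E
```

```text
pics
{'t': np.float64(0.0), 'q': array([-0.108,  0.478,  0.022,  1.556, -0.011,  1.109, -0.083]), 'joint_vel': array([-0.001, -0.   ,  0.001, -0.   ,  0.001, -0.   ,  0.003]), 'joint_torque': array([-1.0000e-03, -5.9644e+01,  1.6080e+00, -2.8119e+01,  1.2000e-02,
        9.0000e-03,  0.0000e+00]), 'eef_pos': array([ 0.674, -0.   ,  0.23 ]), 'tool_rot': array([ 0.706, -0.   ,  0.708, -0.   ]), 'contact_force': array([ 1.313,  0.42 , -0.686]), 'torque': array([ 0.037, -0.025, -0.025]), 'gripper_width': np.float64(0.998)}
scene {'fx': 462.661, 'fy': 462.661, 'cx': 252.911, 'cy': 191.612, 'T': [[-0.903, 0.267, -0.337, 0.247], [-0.429, -0.573, 0.698, 0.707], [-0.007, 0.775, 0.632, 0.634], [0.0, 0.0, 0.0, 1.0]]} 0.9959869384765625
side {'fx': 497.505, 'fy': 497.505, 'cx': 255.742, 'cy': 200.613, 'T': [[-0.99, 0.071, -0.123, 0.406], [-0.142, -0.517, 0.844, 0.837], [-0.004, 0.853, 0.522, 0.514], [0.0, 0.0, 0.0, 1.0]]} 0.9958597819010416
wrist {'fx': 297.319, 'fy': 297.319, 'cx': 255.313, 'cy': 185.418, 'T': [[1.0, 0.001, 0.001, 0.674], [-0.001, 0.954, 0.3, 0.077], [-0.001, -0.3, 0.954, 0.374], [0.0, 0.0, 0.0, 1.0]]} 0.9928995768229166
```

View pics/scene0.png

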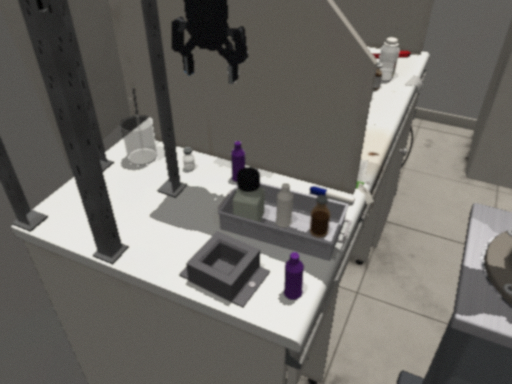

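View pics/side0.png

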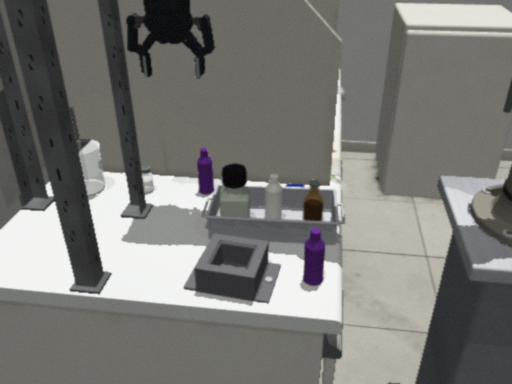

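View pics/wrist0.png

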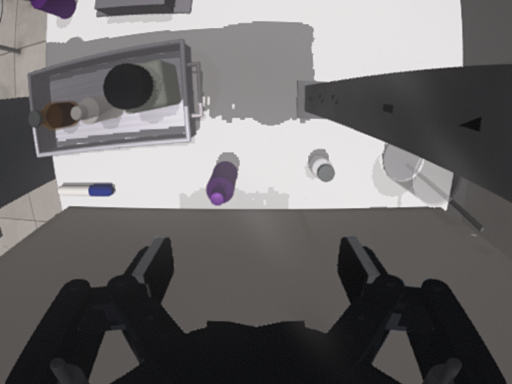

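The bottle is the white square body with the black cap, at scene (248,190) and side (235,190). It stands in the tray's far-x place. The tube is at scene (285,207) and the vial at (320,217). The holder is at scene (225,265), with purple look-alikes near both the holder and the tray. Next I'll measure from the depth and the rays.

```bash
cat > h.py <<'E'
import numpy as np, cv2
def load(n):
    z=np.load(f"pics/{n}.npz"); return {k:z[k] for k in z.files}
def rays(c,uv,fish=False):
    uv=np.asarray(uv,float).reshape(-1,2)
    x=(uv[:,0]-c['cx'])/c['fx']; y=(uv[:,1]-c['cy'])/c['fy']
    if fish:
        r=np.hypot(x,y)+1e-12; s=np.sin(r)/r
        d=np.stack([x*s,y*s,np.cos(r)],1)
    else: d=np.stack([x,y,np.ones_like(x)],1)
    return d*[1,-1,-1]   # cam axes
def cloud(c,fish=False):
    h,w=c['d'].shape
    v,u=np.mgrid[:h,:w]
    r=rays(c,np.stack([u.ravel(),v.ravel()],1),fish)
    with np.errstate(all='ignore'): P=r/(-r[:,2:])*c['d'].reshape(-1,1)
    P=P@c['T'][:3,:3].T+c['T'][:3,3]
    P[(c['d'].ravel()<=0)]=np.nan
    return P.reshape(h,w,3)
def onplane(c,uv,z,fish=False):
    r=rays(c,uv,fish)@c['T'][:3,:3].T; o=c['T'][:3,3]
    return o+r*((z-o[2])/r[:,2])[:,None]
def tri(lines):
    A=np.zeros((3,3));b=np.zeros(3)
    for c,uv,f in lines:
        r=(rays(c,uv,f)@c['T'][:3,:3].T)[0]; r/=np.linalg.norm(r); M=np.eye(3)-np.outer(r,r)
        A+=M;b+=M@c['T'][:3,3]
    return np.linalg.solve(A,b)
E
python3 - <<'E'
from h import *
for n in ["scene0","side0","wrist0"]:
    c=load(n); f='wrist' in n; P=cloud(c,f); g=c['p'].max(2)
    X,Y,Z=P[...,0],P[...,1],P[...,2]
    roi=(X>.3)&(X<.9)&(Y>-.2)&(Y<.4)
    # cap: black, z .09-.14
    m=roi&(g<40)&(Z>.09)&(Z<.15)&(X<.72)
    print(n,'cap',m.sum(),np.nanmedian(P[m],0),np.nanmax(Z[m]) if m.any() else 0)
    vv,uu=np.nonzero(m); print(' px',uu.min(),uu.max(),vv.min(),vv.max()) if m.any() else 0
    t=m&(Z>np.nanpercentile(Z[m],60)); print('  top',np.nanmean(P[t],0),np.nanmin(P[t],0),np.nanmax(P[t],0))
    table=roi&(g>150)&(abs(Z)<.02); print('  table z',np.nanmedian(Z[table]))
    # height map image
    hm=np.full((300,300,3),0,np.uint8)
    ok=roi&np.isfinite(Z)&(Z<.16)
    ii=((.9-X[ok])/.002).astype(int); jj=((.4-Y[ok])/.002).astype(int)
    o=np.argsort(Z[ok]); k=np.clip(Z[ok]/.13*255,0,255).astype(np.uint8)
    hm[ii[o],jj[o]]=cv2.applyColorMap(k[o].reshape(-1,1),cv2.COLORMAP_JET)[:,0]
    cv2.imwrite(f"pics/hm_{n}.png",cv2.resize(hm,(600,600),interpolation=0))
E
python3 -c "
import cv2,numpy as np
a=[cv2.resize(cv2.imread(f'pics/hm_{n}0.png'),(400,400),interpolation=0) for n in ['scene','wrist']]
cv2.imwrite('pics/hm.png',np.hstack(a))"
```

```text
scene0 cap 447 [0.54920271 0.10240578 0.11495938] 0.12010851743314677
 px 237 259 168 191
  top [0.5540904  0.09375982 0.11722889] [0.53301095 0.07332686 0.1161086 ] [0.57374354 0.11154048 0.12010852]
  table z 0.0006382280970186338
side0 cap 479 [0.55079855 0.10660018 0.11092591] 0.1181990978232429
 px 222 245 164 187
  top [0.55198035 0.09503137 0.11588337] [0.53293978 0.07534514 0.11427659] [0.57059109 0.11561853 0.1181991 ]
  table z -0.0006363916787924806
wrist0 cap 584 [0.55938644 0.0944758  0.11666523] 0.11952944153690331
 px 104 151 64 101
  top [0.54976202 0.09439697 0.11762657] [0.53341454 0.07783557 0.11694591] [0.57391322 0.10998576 0.11952944]
  table z 0.0007323789460261243
```

View pics/hm.png

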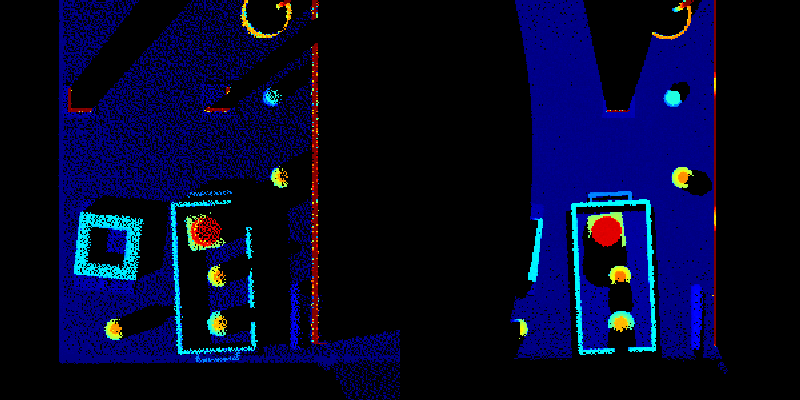

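Both maps agree: cap about (0.552, 0.094) with its top at 0.117, and holder about (0.532, 0.238). Now I'll get yaws and the raised bar.

```bash
python3 - <<'E'
from h import *
for n in ["scene0","side0","wrist0"]:
    c=load(n); f='wrist' in n; P=cloud(c,f); X,Y,Z=P[...,0],P[...,1],P[...,2]
    def rect(m,name):
        if m.sum()<20: return
        p=(P[m][:,:2]).astype(np.float32)
        r=cv2.minAreaRect(p*1000); print(n,name,m.sum(),np.round(r[0],1),np.round(r[1],1),round(r[2],1),'z',np.round(np.nanmedian(Z[m]),4))
    rect((X>.45)&(X<.62)&(Y>.19)&(Y<.3)&(Z>.040)&(Z<.052),'holder')
    rect((X>.36)&(X<.61)&(Y>.01)&(Y<.16)&(Z>.039)&(Z<.051),'tray')
    rect((X>.5)&(X<.62)&(Y>.04)&(Y<.15)&(Z>.06)&(Z<.08),'shoulder')
a=[]
for n,(u,v) in {'scene0':(248,195),'side0':(235,190),'wrist0':(140,90)}.items():
    p=load(n)['p'][v-45:v+45,max(u-45,0):u+45,::-1]
    p=np.clip(255*(p/255.)**.5,0,255).astype(np.uint8)
    a.append(cv2.resize(p,(260,260),interpolation=cv2.INTER_CUBIC))
cv2.imwrite('pics/zoom.png',np.hstack(a))
E
```

```text
scene0 holder 1600 [531.3 237.6] [94.7 93.7] 83.8 z 0.0462
scene0 tray 1416 [485.6  80.2] [227.2 120.7] 2.8 z 0.0466
scene0 shoulder 397 [539.7  92.3] [86.2 48.8] 26.4 z 0.0694
side0 holder 1670 [530.8 238.6] [95.8 93.1] 84.1 z 0.0452
side0 tray 1559 [485.2  80.3] [228.2 121.5] 3.2 z 0.0457
side0 shoulder 441 [538.7  93.1] [80.  54.1] 6.0 z 0.0687
wrist0 holder 468 [525.1 194.9] [11.1 93.3] 80.3 z 0.0468
wrist0 tray 3032 [484.6  79.1] [228.3 118.6] 2.7 z 0.0478
wrist0 shoulder 985 [538.4  89.1] [81.8 52.7] 7.0 z 0.0695
```

View pics/zoom.png

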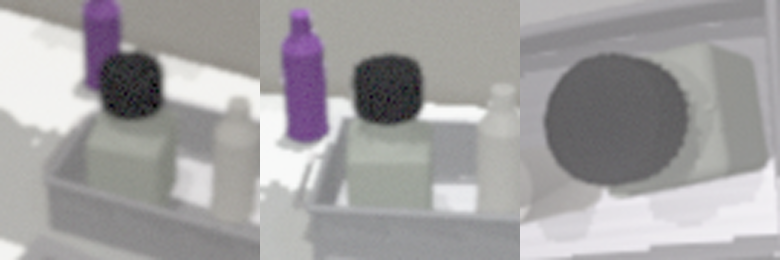

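```bash
python3 -m jog '0 40 -32 0 0 0 85; 0 40 -32 0 0 0 85; 0 40 -33 0 0 0 85; 0 40 -33 0 0 0 85; 0 0 0 -1.4 0 0 85'
python3 -m jog '0 0 0 -1.4 0 0 85; 0 0 0 -1.4 0 0 85; 0 0 0 -1.4 0 0 85; 0 0 0 -1.4 0 0 85; 0 0 0 -1.4 0 0 85'
python3 -m jog '0 0 0 -1.4 0 0 85; 0 0 0 -1.4 0 0 85; 0 0 0 -1.4 0 0 85; 0 0 0 -1.4 0 0 85; 0 0 0 0 0 0 85'
cat > snap.py <<'E'
import sys
from station import bot
from h import *
tag=sys.argv[1]
o=bot.get_obs(); print({k:np.round(o[k],4).tolist() for k in ('t','q','eef_pos','tool_rot','contact_force','torque','gripper_width')})
print('tool axes cols\n',np.round(__import__('scipy.spatial.transform',fromlist=['Rotation']).Rotation.from_quat(np.r_[o['tool_rot'][1:],o['tool_rot'][0]]).as_matrix(),4))
for n in sys.argv[2:]:
    c=bot.calibration(n); p,d=bot.read_camera(n)
    cv2.imwrite(f"pics/{n}{tag}.png",p[:,:,::-1]); np.savez(f"pics/{n}{tag}.npz",p=p,d=d,**c)
E
python3 snap.py 1 wrist
```

```text
t: 0.65
eef_pos: [0.5439, 0.163, 0.2312]
tool_rot: [0.704, -0.055, 0.706, 0.057]
contact_force: [0.9, 0.5, 0.6]
gripper_width: 0.999
t: 1.15
eef_pos: [0.5487, 0.1551, 0.2311]
tool_rot: [0.639, -0.303, 0.639, 0.303]
contact_force: [0.4, 0.5, 0.9]
gripper_width: 0.994
t: 1.65
eef_pos: [0.5487, 0.155, 0.231]
tool_rot: [0.525, -0.473, 0.525, 0.474]
contact_force: [1.0, -0.6, -0.2]
gripper_width: 0.996
{'t': 1.65, 'q': [-0.1429, 0.3244, -0.2999, 1.7945, 0.1091, 1.0395, 0.9836], 'eef_pos': [0.5487, 0.155, 0.231], 'tool_rot': [0.5251, -0.4733, 0.5254, 0.4736], 'contact_force': [1.0489, -0.575, -0.1727], 'torque': [-0.0315, 0.0183, 0.0264], 'gripper_width': 0.9962}
tool axes cols
 [[-6.000e-04 -9.946e-01  1.035e-01]
 [-0.000e+00  1.035e-01  9.946e-01]
 [-1.000e+00  6.000e-04 -1.000e-04]]
```

View pics/wrist1.png

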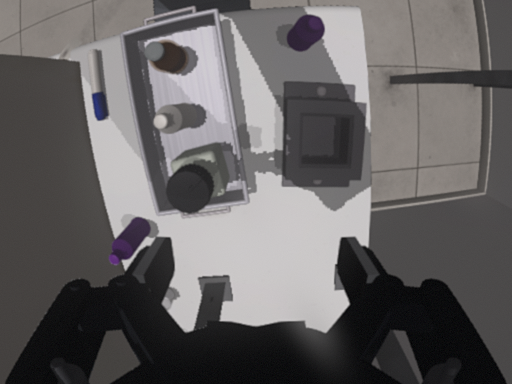

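The wrist view shows the cap at (188,190) and the bottle shoulder at (200,170). The tube is at (165,120), the vial at (165,55) and the holder pocket at (322,140). Clockwise turning lowers q7, so I'll grasp with more ccw wrist turn. Next are the yaws.

```bash
python3 - <<'E'
from h import *
c=load('wrist1'); P=cloud(c,True); X,Y,Z=P[...,0],P[...,1],P[...,2]
def rect(m,name):
    p=(P[m][:,:2]).astype(np.float32)
    r=cv2.minAreaRect(p*1000); print(name,m.sum(),np.round(r[0],1),np.round(r[1],1),round(r[2],1),'z',np.round(np.nanmedian(Z[m]),4))
rect((X>.45)&(X<.62)&(Y>.18)&(Y<.3)&(Z>.043)&(Z<.050),'holder')
rect((X>.5)&(X<.57)&(Y>.205)&(Y<.275)&(Z>-.005)&(Z<.012),'pocketfloor')
rect((X>.36)&(X<.62)&(Y>.01)&(Y<.16)&(Z>.043)&(Z<.050),'tray')
m=(X>.49)&(X<.62)&(Y>.06)&(Y<.15)&(Z>.112)&(Z<.13); print('captop',np.nanmedian(Z[m]),cv2.minEnclosingCircle((P[m][:,:2]*1000).astype(np.float32)),P[m].mean(0))
# rectified top maps
def rectmap(name,x0,x1,y0,y1,zlo,zhi,s=.0005):
    m=(X>x0)&(X<x1)&(Y>y0)&(Y<y1)&(Z>zlo)&(Z<zhi)
    im=np.zeros((int((x1-x0)/s)+1,int((y1-y0)/s)+1),np.uint8)
    im[((x1-X[m])/s).astype(int),((y1-Y[m])/s).astype(int)]=np.clip(40+215*(Z[m]-zlo)/(zhi-zlo),0,255)
    cv2.imwrite(name,im)
rectmap('pics/sh.png',.49,.62,.03,.15,.055,.09)
u=c['p'][120:240,120:260,::-1]; cv2.imwrite('pics/w1z.png',cv2.resize(np.clip(255*(u/255.)**.5,0,255).astype(np.uint8),None,fx=5,fy=5,interpolation=cv2.INTER_CUBIC))
E
```

```text
holder 3948 [529.2 237.8] [92.9 92.1] 84.0 z 0.0467
pocketfloor 1627 [531.  240.9] [50.3 54. ] 82.6 z 0.0069
tray 3071 [483.8  78.8] [228.4 119. ] 2.6 z 0.048
captop 0.11702017857650718 ((551.4513549804688, 91.31867980957031), 21.76681137084961) [0.55075836 0.09160492 0.11691073]
```

View pics/w1z.png

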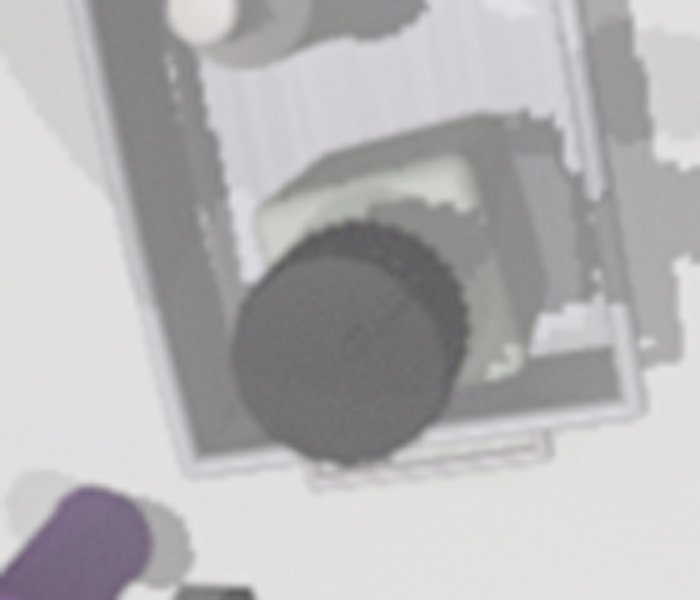

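View pics/sh.png

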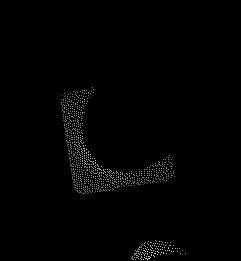

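```bash
python3 - <<'E'
from h import *
c=load('wrist1'); P=cloud(c,True); X,Y,Z=P[...,0],P[...,1],P[...,2]
# visible side walls of the bottle: two vertical planes -> fit lines on xy
m=(X>.49)&(X<.62)&(Y>.06)&(Y<.135)&(Z>.015)&(Z<.063)
pts=P[m][:,:2]*1000; print(len(pts))
rng=np.random.default_rng(0); rest=pts
for k in range(2):
    best=None
    for _ in range(500):
        a,b=rest[rng.choice(len(rest),2,False)]; d=b-a; L=np.hypot(*d)
        if L<15: continue
        n=np.array([-d[1],d[0]])/L; i=abs((rest-a)@n)<1.0
        if best is None or i.sum()>best.sum(): best=i
    q=rest[best]; v=cv2.fitLine(q.astype(np.float32),cv2.DIST_L2,0,.01,.01).ravel()
    print(best.sum(),'ang',np.degrees(np.arctan2(v[1],v[0])),'pt',v[2:],q.min(0),q.max(0)); rest=rest[~best]
# bar: local dark/bright line on cap top
g=cv2.cvtColor(c['p'],cv2.COLOR_RGB2GRAY).astype(float)
mm=(X>.52)&(X<.58)&(Y>.07)&(Y<.12)&(Z>.112)
hp=g-cv2.GaussianBlur(g,(0,0),3); e=cv2.erode(mm.astype(np.uint8),np.ones((5,5)))>0
t=e&(hp<-4); print('bar px',np.argwhere(t)[:40].tolist()); 
zt=Z.copy(); hi=e&(Z>.1178); print('high',hi.sum(), P[hi].mean(0) if hi.any() else '')
E
```

```text
1238
320 ang -87.04066 pt [590.6501   114.175896] [589.04795063  89.98386972] [593.0055029  134.98130529]
290 ang 9.241403 pt [546.49475 115.9079 ] [523.87699942 110.81371661] [594.97431944 125.00927341]
bar px [[173, 178], [173, 179], [174, 178], [175, 177], [175, 178], [176, 176], [177, 174], [177, 175], [177, 176], [177, 177], [178, 173], [178, 174], [178, 175], [179, 172], [179, 173], [179, 174], [180, 172], [181, 171], [181, 172], [182, 171], [182, 184], [183, 170], [183, 171], [183, 198], [184, 170], [186, 169], [187, 169], [187, 189], [188, 169], [190, 169], [191, 169], [192, 169], [194, 171], [199, 206], [200, 172], [201, 202], [201, 204], [202, 173], [202, 202], [202, 203]]
high 8320 [0.53525501 0.0998814  0.30108635]
```

```bash
python3 - <<'E'
from h import *
c=load('wrist1'); P=cloud(c,True); X,Y,Z=P[...,0],P[...,1],P[...,2]
for nm,m in {'-x':(X>.515)&(X<.54)&(Y>.075)&(Y<.108)&(Z>.02)&(Z<.063),'+y':(X>.53)&(X<.57)&(Y>.10)&(Y<.127)&(Z>.02)&(Z<.063)}.items():
    q=P[m][:,:2]*1000; v=cv2.fitLine(q.astype(np.float32),cv2.DIST_HUBER,0,.01,.01).ravel(); a=np.degrees(np.arctan2(v[1],v[0]))
    n=np.array([-v[1],v[0]]); print(nm,len(q),a,v[2:],'cap dist',(np.array([551.1,91.5])-v[2:])@n, 'resid',np.std((q-v[2:])@n))
E
python3 - <<'E'
import cv2,numpy as np
u=cv2.imread('pics/wrist1.png')[155:220,155:225].astype(float)
u=np.clip((u-30)*4,0,255).astype(np.uint8)
cv2.imwrite('pics/bar.png',cv2.resize(u,None,fx=8,fy=8,interpolation=cv2.INTER_CUBIC))
E
```

```text
-x 127 -79.88423 [526.1443    90.533424] cap dist 24.737540163573932 resid 0.33004136462095274
+y 213 8.287916 [549.51385 116.43199] cap dist -24.900245517591433 resid 0.113932360177256
```

View pics/bar.png

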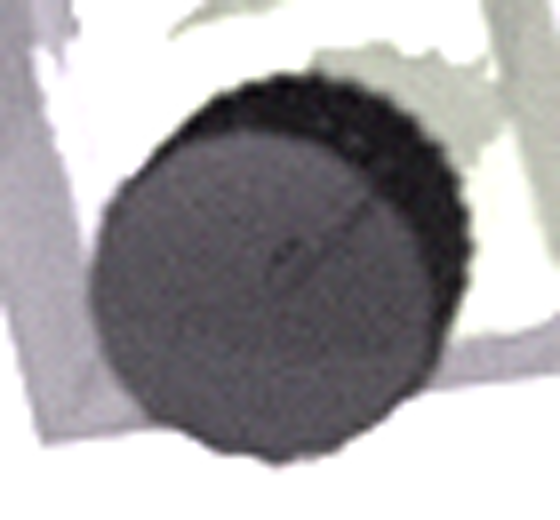

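The bar runs from the cap centre (188,191) to the edge at (202,180).

```bash
python3 - <<'E'
from h import *
c=load('wrist1')
a=onplane(c,[[189,191.5],[202,180.3]],.117,True); print(a); d=a[1]-a[0]; print(np.degrees(np.arctan2(d[1],d[0])))
E
```

```text
[[0.55139806 0.09269026 0.117     ]
 [0.54200109 0.10671359 0.117     ]]
123.82585657021927
```

```bash
python3 -m jog '0 -5 -31 0 0 0 75; 0 -5 -31 0 0 0 75; 30 0 0 0 0 0 75; 20 0 0 0 0 0 75; 0 0 0 0 0 0 75'; python3 snap.py 2 wrist
```

```text
t: 2.2
eef_pos: [0.5504, 0.0917, 0.1787]
tool_rot: [0.525, -0.471, 0.528, 0.473]
contact_force: [0.0, -0.6, -0.2]
gripper_width: 0.883
{'t': 2.2, 'q': [-0.0603, 0.3614, -0.2687, 1.8728, 0.117, 0.9281, 1.079], 'eef_pos': [0.5504, 0.0917, 0.1787], 'tool_rot': [0.5247, -0.4712, 0.5281, 0.473], 'contact_force': [0.0149, -0.5857, -0.201], 'torque': [0.022, 0.0529, 0.027], 'gripper_width': 0.8832}
tool axes cols
 [[-0.0053 -0.9941  0.1083]
 [-0.0013  0.1083  0.9941]
 [-1.      0.0051 -0.0019]]
```

View pics/wrist2.png

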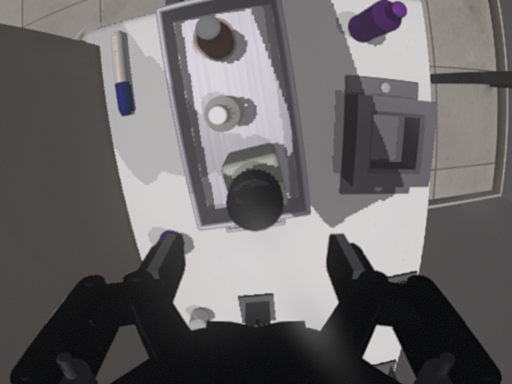

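The cap at (255,200) sits midway between the fingers at x = 170 and 343. I'll check its centre again from here.

```bash
python3 - <<'E'
from h import *
c=load('wrist2'); P=cloud(c,True); X,Y,Z=P[...,0],P[...,1],P[...,2]
m=(X>.51)&(X<.59)&(Y>.05)&(Y<.13)&(Z>.114)&(Z<.122); print(np.nanmedian(Z[m]),cv2.minEnclosingCircle((P[m][:,:2]*1000).astype(np.float32)),P[m].mean(0))
# triangulate bar inner end/cap centre: centroid pixel in both wrist views
uv=[]
for n in('wrist1','wrist2'):
    cc=load(n);Q=cloud(cc,True);mm=(Q[...,0]>.51)&(Q[...,0]<.59)&(Q[...,1]>.05)&(Q[...,1]<.13)&(Q[...,2]>.1145)&(Q[...,2]<.122)
    v,u=np.nonzero(mm); uv.append((cc,[u.mean(),v.mean()],True))
print('tri',tri(uv),[x[1] for x in uv])
E
```

```text
0.11709780011762438 ((552.1466674804688, 90.5404281616211), 21.46088409423828) [0.55127386 0.09072142 0.11710727]
tri [0.55193016 0.09065454 0.11457345] [[np.float64(187.5875512995896), np.float64(191.27564979480164)], [np.float64(254.4835758835759), np.float64(203.991683991684)]]
```

```bash
python3 -m jog '35 -2 -1 0 0 0 75; 35 0 0 0 0 0 75; 26 0 0 0 0 0 75; 0 0 0 0 0 0 75; 0 0 0 0 0 0 75' 30;  python3 -m jog '0 0 0 0 0 0 30; 0 0 0 0 0 0 30; 0 0 0 0 0 0 30; 0 0 0 0 0 0 30; 0 0 0 0 0 0 30' 60; python3 -m jog '0 0 0 0 0 0 30; 0 0 0 0 0 0 30; 0 0 0 0 0 0 30' 60; python3 snap.py 3 wrist side
```

```text
t: 2.75
eef_pos: [0.5551, 0.0919, 0.0866]
tool_rot: [0.526, -0.473, 0.525, 0.473]
contact_force: [0.1, 0.7, 1.4]
gripper_width: 0.878
t: 3.25
eef_pos: [0.5556, 0.0912, 0.0868]
tool_rot: [0.526, -0.474, 0.525, 0.472]
contact_force: [-0.5, -1.8, 7.1]
gripper_width: 0.498
t: 3.55
eef_pos: [0.5556, 0.0912, 0.0868]
tool_rot: [0.526, -0.474, 0.525, 0.472]
contact_force: [-0.5, -1.5, 6.7]
gripper_width: 0.502
{'t': 3.55, 'q': [-0.0802, 0.4862, -0.2462, 1.9345, 0.1711, 0.738, 1.0397], 'eef_pos': [0.5556, 0.0912, 0.0868], 'tool_rot': [0.5264, -0.4736, 0.5248, 0.4724], 'contact_force': [-0.4854, -1.4664, 6.6625], 'torque': [-0.2217, 0.1245, 0.0296], 'gripper_width': 0.5023}
tool axes cols
 [[ 2.800e-03 -9.944e-01  1.052e-01]
 [ 2.000e-04  1.052e-01  9.945e-01]
 [-1.000e+00 -2.800e-03  5.000e-04]]
```

View pics/side3.png

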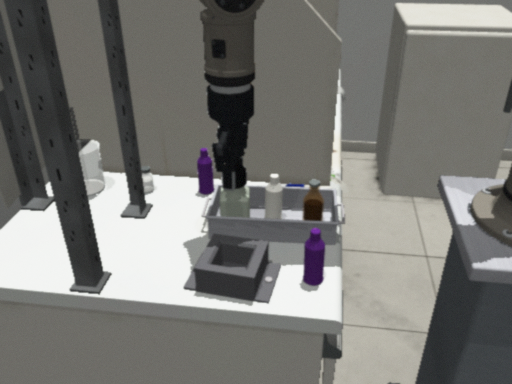

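View pics/wrist3.png

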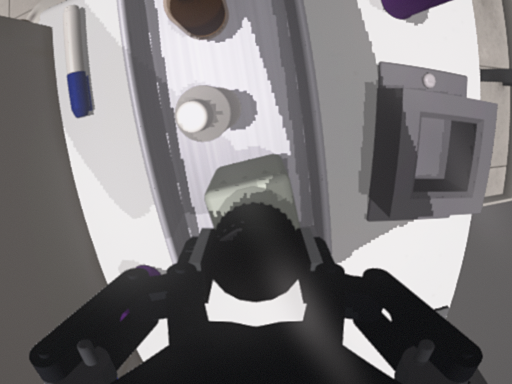

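```bash
cat > cap.py <<'E'
import sys
from h import *
c=load(sys.argv[1]); P=cloud(c,True); X,Y,Z=P[...,0],P[...,1],P[...,2]
x0,y0,z0=map(float,sys.argv[2:5])
m=(np.hypot(X-x0,Y-y0)<.03)&(abs(Z-z0)<.003)
q=(P[m][:,:2]*1000).astype(np.float32)
print('capz',np.nanmedian(Z[m]),m.sum(),'circ',cv2.minEnclosingCircle(q),'mean',P[m].mean(0))
E
python3 cap.py wrist3 .552 .091 .117
python3 - <<'E'
import cv2,numpy as np
u=cv2.imread('pics/wrist3.png')[190:310,190:320].astype(float)
u=np.clip((u-10)*5,0,255).astype(np.uint8)
cv2.imwrite('pics/bar3.png',cv2.resize(u,None,fx=4,fy=4,interpolation=cv2.INTER_CUBIC))
E
```

```text
capz 0.11667538095330682 6122 circ ((547.4573364257812, 91.03620147705078), 29.13861656188965) mean [0.54991212 0.09147889 0.116677  ]
```

View pics/bar3.png

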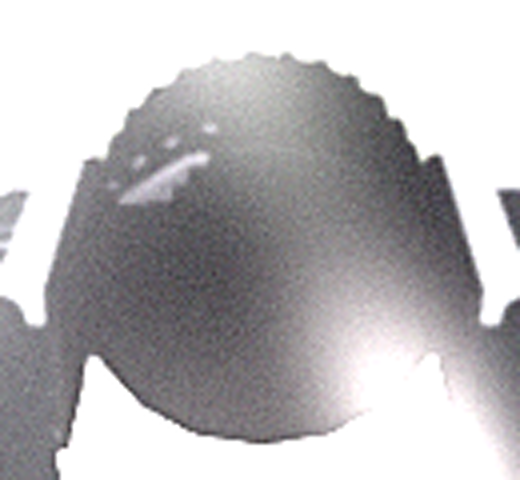

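```bash
cat > capx.py <<'E'
import sys
from h import *
c=load(sys.argv[1]); P=cloud(c,True)
# extent of the cap's flat top along the tool y direction through the middle strip
x0,y0,z0,ang=map(float,sys.argv[2:6]); a=np.radians(ang) # jaw dir
j=np.array([np.cos(a),np.sin(a)]); t=np.array([j[1],-j[0]])
d=P[...,:2]-[x0,y0]; s=d@j; r=d@t
m=(abs(s)<.004)&(abs(r)<.04)&(abs(P[...,2]-z0)<.0025)&(c['p'].max(2)<140)
q=np.sort(r[m]); k=np.argmax(np.diff(q)); print(len(q),'ext',q[0],q[-1],'mid',(q[0]+q[-1])/2,'maxgap',np.diff(q).max(),q[k])
E
python3 capx.py wrist3 .552 .0912 .117 84
```

```text
1394 ext -0.02157840786611648 0.020450173413714794 mid -0.0005641172262008439 maxgap 0.0001885565949306528 -0.02157827908804296
```

The cap centre is at x = 0.5515, but the TCP settled at 0.5556. I'll open, shift 4 mm and regrip, so that later turns are about the cap axis.

```bash
python3 -m jog '0 0 0 0 0 0 65; 0 0 0 0 0 0 65; 0 4 0 0 0 0 65; 0 0 0 0 0 0 65; 0 0 0 0 0 0 65' 30; python3 -m jog '0 0 0 0 0 0 30; 0 0 0 0 0 0 30; 0 0 0 0 0 0 30; 0 0 0 0 0 0 30; 0 0 0 0 0 0 30' 60; python3 snap.py 4 wrist;python3 capx.py wrist4 .552 .0912 .117 84
```

```text
t: 4.15
eef_pos: [0.5499, 0.0918, 0.0852]
tool_rot: [0.525, -0.473, 0.526, 0.473]
contact_force: [-0.1, -0.1, 0.2]
gripper_width: 0.768
t: 4.65
eef_pos: [0.5503, 0.0917, 0.0854]
tool_rot: [0.526, -0.473, 0.525, 0.473]
contact_force: [-1.2, -1.0, 2.3]
gripper_width: 0.501
{'t': 4.65, 'q': [-0.0819, 0.4828, -0.2473, 1.945, 0.1707, 0.7335, 1.0368], 'eef_pos': [0.5503, 0.0917, 0.0854], 'tool_rot': [0.5255, -0.4732, 0.5255, 0.4731], 'contact_force': [-1.1855, -1.0191, 2.2588], 'torque': [-0.1348, 0.1319, -0.0328], 'gripper_width': 0.5006}
tool axes cols
 [[ 1.000e-04 -9.945e-01  1.047e-01]
 [-1.000e-04  1.047e-01  9.945e-01]
 [-1.000e+00 -1.000e-04 -1.000e-04]]
1355 ext -0.021570632378851307 0.020883405123823914 mid -0.0003436136275136968 maxgap 0.0003199226011650763 0.020563482522658837
```

```bash
python3 -m jog '-10 0 0 0 0 0 30; -20 0 0 0 0 0 30; -25 0 0 0 0 0 30; -25 0 0 0 0 0 30; 0 0 0 0 0 0 30' 60; python3 -m jog '0 0 0 0 0 0 30; 0 0 0 0 0 0 30'; python3 snap.py 5 wrist side scene
```

```text
t: 5.2
eef_pos: [0.5524, 0.0926, 0.1689]
tool_rot: [0.527, -0.474, 0.523, 0.472]
contact_force: [1.5, 0.2, -1.9]
gripper_width: 0.501
t: 5.4
eef_pos: [0.5493, 0.0915, 0.164]
tool_rot: [0.525, -0.473, 0.526, 0.474]
contact_force: [-0.0, -0.2, -2.2]
gripper_width: 0.492
{'t': 5.4, 'q': [-0.0606, 0.376, -0.269, 1.8904, 0.1253, 0.8937, 1.0755], 'eef_pos': [0.5493, 0.0915, 0.164], 'tool_rot': [0.5248, -0.4728, 0.5262, 0.4736], 'contact_force': [-0.043, -0.226, -2.1717], 'torque': [0.0105, -0.002, -0.0032], 'gripper_width': 0.4916}
tool axes cols
 [[-2.200e-03 -9.945e-01  1.045e-01]
 [-5.000e-04  1.045e-01  9.945e-01]
 [-1.000e+00  2.200e-03 -7.000e-04]]
```

View pics/side5.png

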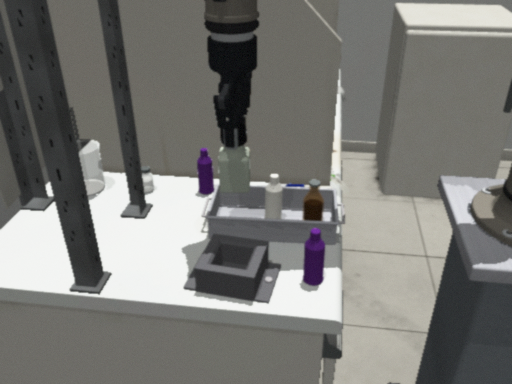

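View pics/wrist5.png

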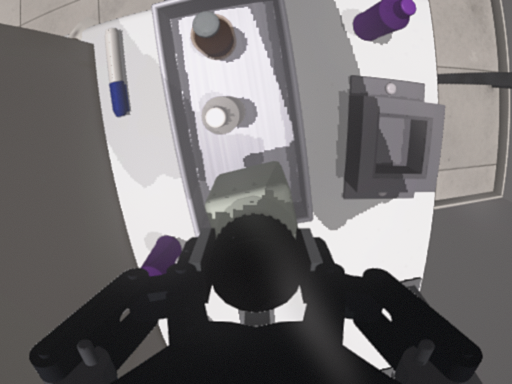

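The bottle hangs clear of the tray, and the tube and vial are still standing. I'll measure the holder and the hanging bottle in all the views.

```bash
cat > meas.py <<'E'
import sys
from h import *
tag=sys.argv[1]; bx,by,bz=map(float,sys.argv[2:5]) # bottle bottom guess
for n in sys.argv[5:]:
    c=load(n+tag); P=cloud(c,n=='wrist'); X,Y,Z=P[...,0],P[...,1],P[...,2]
    m=(X>.45)&(X<.62)&(Y>.175)&(Y<.3)&(Z>.042)&(Z<.051)
    r=cv2.minAreaRect((P[m][:,:2]*1000).astype(np.float32)); print(n,'holder',np.round(r[0],1),np.round(r[1],1),round(r[2],1),m.sum(), np.nanmedian(Z[m]))
    m=(np.hypot(X-bx,Y-by)<.045)&(Z>bz+.006)&(Z<bz+.06)&(c['p'].max(2)>55)
    rest=P[m]*1000; rng=np.random.default_rng(0)
    for k in range(3):
        if len(rest)<60: break
        best=np.zeros(len(rest),bool)
        for _ in range(400):
            a=rest[rng.choice(len(rest),3,False)]; nn=np.cross(a[1]-a[0],a[2]-a[0]); L=np.linalg.norm(nn)
            if L<50: continue
            i=abs((rest-a[0])@(nn/L))<1
            if i.sum()>best.sum(): best=i
        q=rest[best]; u,s,vt=np.linalg.svd(q-q.mean(0),full_matrices=False); nn=vt[2]
        ctr=q.mean(0); to=np.array([bx*1000,by*1000,ctr[2]])-ctr; nn=nn*np.sign(nn@to)
        print('  face',best.sum(),'c',np.round(ctr,1),'n',np.round(nn,3),'yaw',round(np.degrees(np.arctan2(nn[1],nn[0])),1),'cen along n',np.round(nn@ctr+26,1)); rest=rest[~best]
E
python3 meas.py 5 .551 .092 .082 wrist scene side
```

```text
wrist holder [529.9 237.6] [94.  91.9] 84.0 4951 0.046683257617140816
  face 1481 c [525.4  88.3 118.6] n [ 0.991  0.134 -0.004] yaw 7.7 cen along n 558.0
  face 52 c [527.4  86.9 116.2] n [ 0.993  0.113 -0.024] yaw 6.5 cen along n 556.9
scene holder [531.  237.6] [95.5 93.7] 84.2 1505 0.04636619021836619
  face 373 c [548.8 115.9 115.5] n [ 0.125 -0.992  0.005] yaw -82.8 cen along n -19.6
  face 169 c [527.   92.2 115.7] n [ 0.992  0.127 -0.003] yaw 7.3 cen along n 560.1
  face 140 c [552.4 118.  116.1] n [ 0.132 -0.991  0.004] yaw -82.4 cen along n -17.7
side holder [530.8 238.6] [96.2 93. ] 84.1 1531 0.04529540582573194
  face 453 c [548.3 116.5 115.6] n [ 0.136 -0.991 -0.01 ] yaw -82.2 cen along n -15.8
  face 201 c [548.2 114.8 113.1] n [ 0.135 -0.991 -0.013] yaw -82.3 cen along n -15.4
  face 161 c [549.4 118.2 119.5] n [ 0.137 -0.991 -0.005] yaw -82.1 cen along n -16.4
```

```bash
python3 -m jog '0 6 24 0 0 0 30; 0 9 36 0 0 0 30; 0 9 36 0 0 0 30; 0 8 32 0 0 0 30; 0 4.5 16.5 0 0 0 30'; python3 -m jog '0 0 0 1.13 0 0 30; 0 0 0 1.14 0 0 30; 0 0 0 0 0 0 30;0 0 0 0 0 0 30; 0 0 0 0 0 0 30'; python3 snap.py 6 wrist scene side; python3 meas.py 6 .53 .238 .082 wrist scene side
```

```text
t: 6.05
eef_pos: [0.5276, 0.2432, 0.1647]
tool_rot: [0.525, -0.474, 0.524, 0.475]
contact_force: [0.8, -0.7, -2.7]
gripper_width: 0.498
t: 6.55
eef_pos: [0.529, 0.2391, 0.165]
tool_rot: [0.577, -0.408, 0.578, 0.408]
contact_force: [-0.5, -0.3, -3.3]
gripper_width: 0.499
{'t': 6.55, 'q': [-0.3294, 0.4088, -0.258, 1.8363, 0.1284, 0.9131, 0.5847], 'eef_pos': [0.529, 0.2391, 0.165], 'tool_rot': [0.5773, -0.408, 0.5776, 0.4081], 'contact_force': [-0.4933, -0.2843, -3.2564], 'torque': [-0.0133, 0.0301, -0.0375], 'gripper_width': 0.499}
tool axes cols
 [[-5.000e-04 -9.426e-01  3.339e-01]
 [-2.000e-04  3.339e-01  9.426e-01]
 [-1.000e+00  4.000e-04 -3.000e-04]]
wrist holder [529.3 237.3] [92.5 92.6] 83.7 3814 0.046651572230520494
  face 1461 c [505.1 240.9 118.9] n [ 0.995 -0.1   -0.003] yaw -5.7 cen along n 504.2
  face 46 c [510.1 264.8 115.7] n [ 0.368 -0.93   0.004] yaw -68.4 cen along n -31.8
scene holder [531.3 238.7] [94.8 93.6] 84.4 1181 0.046418992284351646
  face 476 c [534.2 263.4 115.6] n [-0.097 -0.995  0.014] yaw -95.6 cen along n -286.5
  face 375 c [507.1 241.9 115.8] n [ 0.995 -0.095 -0.001] yaw -5.4 cen along n 507.7
  face 74 c [528.2 262.5 120.4] n [-0.093 -0.996  0.013] yaw -95.3 cen along n -282.6
side holder [530.7 238.1] [96.9 92.9] 83.9 1274 0.04535550309375866
  face 722 c [534.2 263.5 115.7] n [-0.089 -0.996  0.002] yaw -95.1 cen along n -283.7
  face 279 c [506.8 244.5 115.7] n [ 0.994 -0.108  0.001] yaw -6.2 cen along n 503.4
  face 154 c [535.1 262.  113.7] n [-0.086 -0.996  0.001] yaw -94.9 cen along n -281.1
```

View pics/scene6.png

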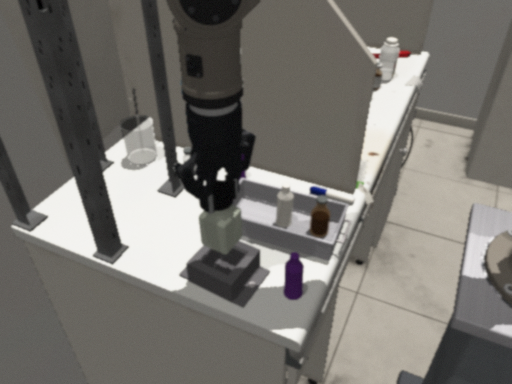

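View pics/side6.png

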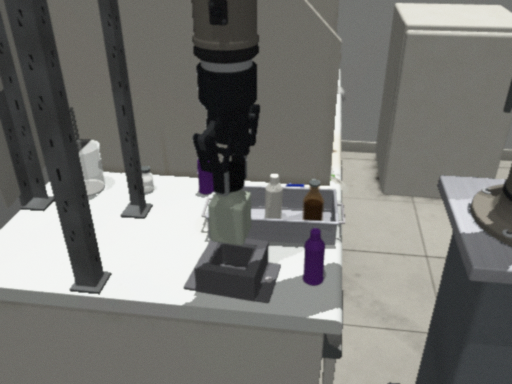

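```bash
python3 -m jog '0 1.8 0.7 0 0 0 30; 15 0 0 0 0 0 30; 11 0 0 0 0 0 30; 0 0 0 0 0 0 30; 0 0 0 0 0 0 30'; python3 -m jog '3 0 0 0 0 0 30; 3 0 0 0 0 0 30; 3 0 0 0 0 0 30; 3 0 0 0 0 0 30; 0 0 0 0 0 0 30'; python3 snap.py 7 side
```

```text
t: 7.2
eef_pos: [0.5272, 0.2403, 0.1385]
tool_rot: [0.577, -0.407, 0.578, 0.408]
contact_force: [0.6, 0.5, -2.1]
gripper_width: 0.493
t: 7.7
eef_pos: [0.5273, 0.2403, 0.1268]
tool_rot: [0.578, -0.407, 0.578, 0.408]
contact_force: [-0.3, -0.3, -2.4]
gripper_width: 0.496
{'t': 7.7, 'q': [-0.34, 0.4548, -0.2506, 1.8679, 0.1471, 0.8375, 0.5635], 'eef_pos': [0.5273, 0.2403, 0.1268], 'tool_rot': [0.5776, -0.4075, 0.5782, 0.4075], 'contact_force': [-0.2645, -0.2741, -2.3554], 'torque': [0.0033, 0.0171, -0.0054], 'gripper_width': 0.4964}
tool axes cols
 [[-7.000e-04 -9.419e-01  3.358e-01]
 [-4.000e-04  3.358e-01  9.419e-01]
 [-1.000e+00  5.000e-04 -6.000e-04]]
```

View pics/side7.png

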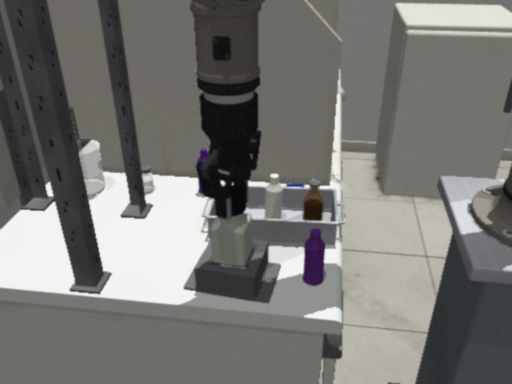

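The bottle's lower edge, at side (232,262), is at the pocket mouth and already a little inside with no contact force. I'll keep going down in small steps.

```bash
python3 -m jog '3 0 0 0 0 0 30; 3 0 0 0 0 0 30; 3 0 0 0 0 0 30; 0 0 0 0 0 0 30'; python3 -m jog '4 0 0 0 0 0 30; 4 0 0 0 0 0 30; 4 0 0 0 0 0 30; 0 0 0 0 0 0 30';python3 -c "
from station import bot;o=bot.get_obs();print(o['contact_force'],o['torque'])"
```

```text
t: 8.15
eef_pos: [0.5273, 0.2403, 0.1177]
tool_rot: [0.578, -0.407, 0.578, 0.408]
contact_force: [-0.1, 0.2, -1.8]
gripper_width: 0.497
t: 8.55
eef_pos: [0.5272, 0.2403, 0.1055]
tool_rot: [0.577, -0.407, 0.578, 0.408]
contact_force: [-0.0, -0.1, -3.1]
gripper_width: 0.498
[-0.0232083  -0.13542722 -3.08080837] [-0.05363551  0.01367957  0.02814351]
```

```bash
python3 -m jog '4 0 0 0 0 0 30; 4 0 0 0 0 0 30; 4 0 0 0 0 0 30; 0 0 0 0 0 0 30'; python3 -m jog '2 0 0 0 0 0 30; 1 0 0 0 0 0 30; 1 0 0 0 0 0 30; 0 0 0 0 0 0 30'; python3 -m jog '0.7 0 0 0 0 0 30; 0.7 0 0 0 0 0 30; 0 0 0 0 0 0 30'
```

```text
t: 8.95
eef_pos: [0.5272, 0.2403, 0.0936]
tool_rot: [0.577, -0.407, 0.578, 0.408]
contact_force: [-0.3, -0.1, -2.9]
gripper_width: 0.495
t: 9.35
eef_pos: [0.5276, 0.2405, 0.0902]
tool_rot: [0.578, -0.407, 0.578, 0.408]
contact_force: [-0.4, -0.3, -3.2]
gripper_width: 0.498
t: 9.65
eef_pos: [0.5277, 0.2405, 0.0889]
tool_rot: [0.578, -0.407, 0.578, 0.407]
contact_force: [-0.0, -1.0, -2.7]
gripper_width: 0.498
```

```bash
python3 -m jog '0.6 0 0 0 0 0 30; 0.4 0 0 0 0 0 30; 0 0 0 0 0 0 30'; python3 -m jog '0.5 0 0 0 0 0 30; 0 0 0 0 0 0 30; 0 0 0 0 0 0 30';python3 snap.py 8 wrist scene; python3 meas.py 8 .53 .238 .04 wrist scene;python3 capx.py wrist8 .53 .238 .120 70
```

```text
t: 9.95
eef_pos: [0.5278, 0.2405, 0.0883]
tool_rot: [0.578, -0.408, 0.578, 0.407]
contact_force: [-0.4, -1.6, 4.2]
gripper_width: 0.502
t: 10.25
eef_pos: [0.5279, 0.2405, 0.088]
tool_rot: [0.578, -0.408, 0.578, 0.407]
contact_force: [-1.0, -2.4, 6.8]
gripper_width: 0.502
{'t': 10.25, 'q': [-0.3498, 0.5074, -0.2396, 1.8917, 0.1684, 0.7613, 0.5456], 'eef_pos': [0.5279, 0.2405, 0.088], 'tool_rot': [0.5781, -0.4076, 0.5778, 0.4073], 'contact_force': [-1.0311, -2.4429, 6.7955], 'torque': [-0.5658, 0.4252, -0.054], 'gripper_width': 0.5019}
tool axes cols
 [[ 5.000e-04 -9.419e-01  3.360e-01]
 [-0.000e+00  3.360e-01  9.419e-01]
 [-1.000e+00 -5.000e-04  1.000e-04]]
wrist holder [521.9 238.3] [92.8 77.8] 83.9 7080 0.04665524924714505
  face 2753 c [510.4 247.5  46.9] n [ 0.004 -0.002 -1.   ] yaw -26.3 cen along n -19.2
  face 1149 c [507.5 242.   72.7] n [ 0.803 -0.075 -0.592] yaw -5.3 cen along n 372.2
  face 765 c [504.  241.   60.4] n [ 0.994 -0.095 -0.056] yaw -5.4 cen along n 500.7
scene holder [531.8 238.2] [94.5 94.3] 84.1 1181 0.046336195338662844
  face 291 c [515.7 251.6  46.9] n [ 0.008 -0.006 -1.   ] yaw -38.6 cen along n -18.5
  face 190 c [532.9 264.6  61.2] n [-0.083 -0.996 -0.023] yaw -94.7 cen along n -283.2
  face 145 c [506.1 243.5  60.6] n [ 0.995 -0.102 -0.022] yaw -5.9 cen along n 503.1
1335 ext -0.022717825782136533 0.020077473891453514 mid -0.0013201759453415098 maxgap 0.0004505376643560467 0.019213669545671067
```

View pics/wrist8.png

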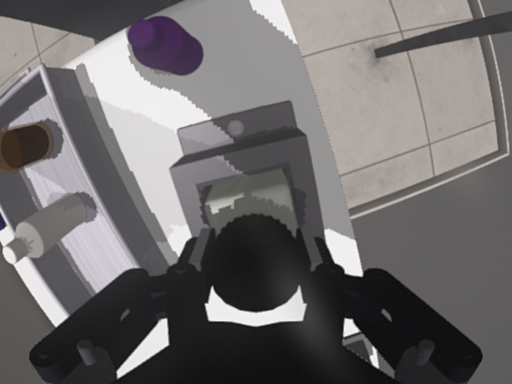

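The bottle is seated: contact force went from −3 to +7 N at TCP z 0.088, which matches the expected 0.0884. The cap sits 1.5 mm off the tool axis across the pads, so I'll regrip centred before screwing.

```bash
python3 -m jog '0 0 0 0 0 0 60; 0 0 0 0 0 0 60; 0 -1.5 0 0 0 0 60; 0 0 0 0 0 0 60; 0 0 0 0 0 0 60' 30; python3 snap.py 9 wrist; python3 capx.py wrist9 .53 .238 .120 70; python3 meas.py 9 .53 .238 .04 wrist
```

```text
t: 10.85
eef_pos: [0.5291, 0.24, 0.0873]
tool_rot: [0.578, -0.407, 0.578, 0.408]
contact_force: [0.1, 0.7, 1.0]
gripper_width: 0.703
{'t': 10.85, 'q': [-0.3483, 0.5099, -0.2393, 1.8895, 0.1683, 0.7615, 0.5477], 'eef_pos': [0.5291, 0.24, 0.0873], 'tool_rot': [0.5779, -0.4074, 0.5779, 0.4075], 'contact_force': [0.1031, 0.7429, 1.0379], 'torque': [-0.0282, 0.0076, 0.0186], 'gripper_width': 0.7029}
tool axes cols
 [[-1.000e-04 -9.419e-01  3.359e-01]
 [ 1.000e-04  3.359e-01  9.419e-01]
 [-1.000e+00  1.000e-04  0.000e+00]]
1370 ext -0.022766494992357167 0.01981241283760669 mid -0.0014770410773752383 maxgap 0.000356072516207534 0.019324815607032888
wrist holder [529.3 237.5] [92.7 92.8] 83.9 7905 0.046649985209797046
  face 3239 c [514.5 244.   46.8] n [ 0.001 -0.001  1.   ] yaw -63.4 cen along n 72.8
  face 1177 c [507.4 242.   72.7] n [ 0.778 -0.086 -0.622] yaw -6.3 cen along n 354.8
  face 677 c [503.8 242.3  58.1] n [ 0.995 -0.104 -0.006] yaw -5.9 cen along n 501.6
```

View pics/wrist9.png

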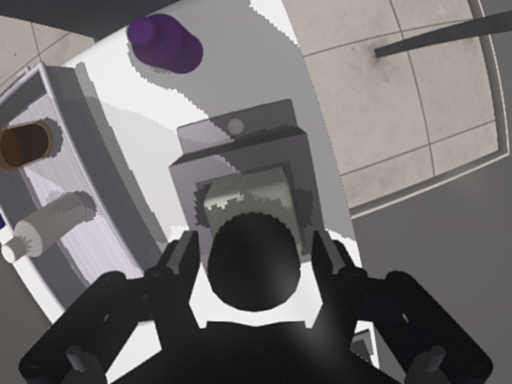

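The bottle stands upright in the pocket and the cap is centred to 0.1 mm. Now grip and turn clockwise.

```bash
python3 -m jog '0 0 0 0 0 0 30; 0 0 0 0 0 0 30; 0 0 0 0 0 0 30; 0 0 0 0 0 0 30; 0 0 0 0 0 0 30' 45; python3 -m jog '0.1 0 0 1.4 0 0 30; 0.1 0 0 1.4 0 0 30; 0.1 0 0 1.4 0 0 30; 0.1 0 0 1.4 0 0 30; 0 0 0 0 0 0 30'; cat > st.py <<'E'
from station import bot
import numpy as np
from scipy.spatial.transform import Rotation as R
o=bot.get_obs();q=o['tool_rot'];M=R.from_quat(np.r_[q[1:],q[0]]).as_matrix()
print('t',round(float(o['t']),2),'jaw',round(np.degrees(np.arctan2(M[1,2],M[0,2])),2),'F',np.round(o['contact_force'],2),'T',np.round(o['torque'],3),'q7',round(float(o['q'][6]),3),'tau7',round(float(o['joint_torque'][6]),3),'pos',np.round(o['eef_pos'],4),'w',round(float(o['gripper_width']),3))
E
python3 st.py
```

```text
t: 11.4
eef_pos: [0.529, 0.24, 0.0875]
tool_rot: [0.578, -0.408, 0.578, 0.407]
contact_force: [-0.9, -0.5, 1.4]
gripper_width: 0.503
t: 11.9
eef_pos: [0.5292, 0.2402, 0.0871]
tool_rot: [0.671, -0.223, 0.671, 0.223]
contact_force: [0.2, -0.4, 1.4]
gripper_width: 0.502
t 11.9 jaw 36.72 F [ 0.23 -0.38  1.44] T [-0.074 -0.168 -0.028] q7 0.048 tau7 -1.25 pos [0.5292 0.2402 0.0871] w 0.502
```

```bash
python3 -m jog '0.1 0 0 1.4 0 0 30; 0.1 0 0 1.4 0 0 30; 0.1 0 0 1.4 0 0 30; 0.1 0 0 1.4 0 0 30; 0 0 0 0 0 0 30'; python3 st.py; python3 -m jog '0.1 0 0 1 0 0 30; 0.1 0 0 1 0 0 30; 0 0 0 0 0 0 30; 0 0 0 0 0 0 30'; python3 st.py;  python3 -m jog '0.1 0 0 1 0 0 30; 0.1 0 0 1 0 0 30; 0 0 0 0 0 0 30; 0 0 0 0 0 0 30'; python3 st.py
```

```text
t: 12.4
eef_pos: [0.5297, 0.2401, 0.0867]
tool_rot: [0.707, -0.02, 0.706, 0.02]
contact_force: [1.3, -0.2, -0.5]
gripper_width: 0.503
t 12.4 jaw 3.31 F [ 1.31 -0.23 -0.51] T [ 0.025 -0.42  -0.017] q7 -0.443 tau7 -1.233 pos [0.5297 0.2401 0.0867] w 0.503
t: 12.8
eef_pos: [0.5297, 0.2403, 0.0866]
tool_rot: [0.706, 0.052, 0.705, -0.052]
contact_force: [3.5, -0.9, 1.1]
gripper_width: 0.507
t 12.8 jaw -8.46 F [ 3.46 -0.89  1.11] T [ 0.033 -0.814  0.059] q7 -0.615 tau7 -0.107 pos [0.5297 0.2403 0.0866] w 0.507
t: 13.2
eef_pos: [0.5297, 0.2404, 0.0865]
tool_rot: [0.696, 0.126, 0.695, -0.126]
contact_force: [3.6, 0.1, 0.8]
gripper_width: 0.501
t 13.2 jaw -20.51 F [3.57 0.07 0.77] T [-0.012 -1.053  0.053] q7 -0.791 tau7 -0.157 pos [0.5297 0.2404 0.0865] w 0.501
```

```bash
python3 -m jog '0.1 0 0 1 0 0 30; 0.1 0 0 1 0 0 30; 0 0 0 0 0 0 30'; python3 st.py;  python3 -m jog '0.1 0 0 1 0 0 30; 0 0 0 0 0 0 30; 0 0 0 0 0 0 30'; python3 st.py; python3 -m jog '0 0 0 0.6 0 0 30; 0 0 0 0 0 0 30; 0 0 0 0 0 0 30'; python3 st.py
```

```text
t: 13.5
eef_pos: [0.5299, 0.2403, 0.0863]
tool_rot: [0.679, 0.199, 0.678, -0.199]
contact_force: [5.0, 1.2, 0.6]
gripper_width: 0.501
t 13.5 jaw -32.69 F [5.02 1.21 0.58] T [-0.025 -1.239 -0.041] q7 -0.967 tau7 -0.797 pos [0.5299 0.2403 0.0863] w 0.501
t: 13.8
eef_pos: [0.53, 0.2402, 0.0863]
tool_rot: [0.668, 0.234, 0.667, -0.233]
contact_force: [5.5, -0.1, 1.5]
gripper_width: 0.502
t 13.8 jaw -38.52 F [ 5.45 -0.11  1.49] T [-0.032 -1.271 -0.035] q7 -1.051 tau7 0.022 pos [0.53   0.2402 0.0863] w 0.502
t: 14.1
eef_pos: [0.53, 0.2401, 0.0863]
tool_rot: [0.66, 0.255, 0.659, -0.254]
contact_force: [5.5, -0.4, 0.8]
gripper_width: 0.501
t 14.1 jaw -42.12 F [ 5.53 -0.44  0.81] T [-0.048 -1.298 -0.069] q7 -1.103 tau7 0.046 pos [0.53   0.2401 0.0863] w 0.501
```

```bash
for i in 1; do python3 -m jog '0 0 0 0.4 0 0 30; 0 0 0 0 0 0 30; 0 0 0 0 0 0 30'>/dev/null; python3 st.py; python3 -m jog '0 0 0 0.4 0 0 30; 0 0 0 0 0 0 30; 0 0 0 0 0 0 30'>/dev/null; python3 st.py; python3 -m jog '0 0 0 0.4 0 0 30; 0 0 0 0 0 0 30; 0 0 0 0 0 0 30'>/dev/null; python3 st.py; done
```

```text
t 14.4 jaw -44.52 F [5.92 1.15 1.82] T [-0.085 -1.342 -0.022] q7 -1.138 tau7 0.025 pos [0.5301 0.24   0.0863] w 0.5
t 14.7 jaw -46.92 F [ 5.57 -0.64  0.48] T [-0.194 -1.314 -0.03 ] q7 -1.172 tau7 0.025 pos [0.53   0.24   0.0863] w 0.499
t 15.0 jaw -49.32 F [ 5.4  -0.82  0.57] T [-0.167 -1.309 -0.   ] q7 -1.207 tau7 0.025 pos [0.5301 0.2399 0.0863] w 0.499
```

```bash
for i in 1; do python3 -m jog '0 0 0 0.5 0 0 30; 0 0 0 0 0 0 30; 0 0 0 0 0 0 30'>/dev/null; python3 st.py; python3 -m jog '0 0 0 0.5 0 0 30; 0 0 0 0 0 0 30; 0 0 0 0 0 0 30'>/dev/null; python3 st.py;  done; python3 snap.py 10 scene side wrist; python3 - <<'E'
import cv2,numpy as np
u=cv2.imread('pics/wrist10.png')[130:310,160:350].astype(float)
u=np.clip((u-5)*4,0,255).astype(np.uint8)
cv2.imwrite('pics/bar10.png',cv2.resize(u,None,fx=3,fy=3,interpolation=cv2.INTER_CUBIC))
E
```

```text
t 15.3 jaw -52.3 F [ 5.56 -1.84  1.06] T [-0.33  -1.35   0.156] q7 -1.249 tau7 -0.164 pos [0.5301 0.2396 0.0863] w 0.5
t 15.6 jaw -55.33 F [ 7.06 -3.98  1.14] T [-0.905 -1.709  0.225] q7 -1.292 tau7 -0.275 pos [0.5307 0.2386 0.0863] w 0.503
{'t': 15.6, 'q': [-0.772, 0.5177, 0.3154, 1.92, -0.227, 0.7364, -1.2922], 'eef_pos': [0.5307, 0.2386, 0.0863], 'tool_rot': [0.6273, 0.3284, 0.6252, -0.3282], 'contact_force': [7.0635, -3.9792, 1.1429], 'torque': [-0.9052, -1.7088, 0.2248], 'gripper_width': 0.5029}
tool axes cols
 [[ 0.0028  0.8224  0.5689]
 [-0.0012  0.5689 -0.8224]
 [-1.      0.0017  0.0025]]
```

View pics/bar10.png

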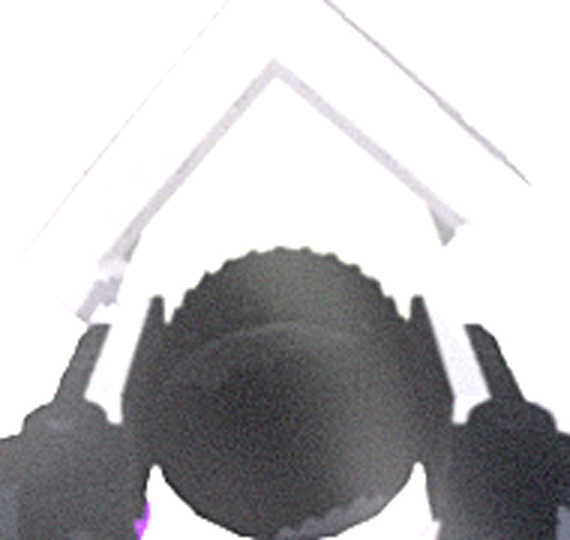

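View pics/scene10.png

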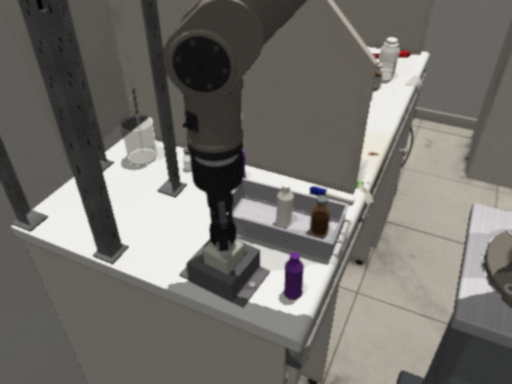

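Moment about z is rising (0.0 → 0.156 → 0.225 N m) near the expected angle. The view shows the bottle seated and the tube and vial standing. I'll turn a little further to confirm the hard stop.

```bash
for i in 1; do python3 -m jog '0 0 0 0.5 0 0 30; 0 0 0 0 0 0 30; 0 0 0 0 0 0 30'>/dev/null; python3 st.py; python3 -m jog '0 0 0 0.5 0 0 30; 0 0 0 0 0 0 30; 0 0 0 0 0 0 30'>/dev/null; python3 st.py;  done
```

```text
t 16.05 jaw -58.17 F [ 7.57 -3.77  1.62] T [-0.984 -1.823  1.144] q7 -1.334 tau7 -1.139 pos [0.5309 0.2385 0.0864] w 0.505
t 16.35 jaw -61.16 F [ 7.36 -3.82  1.21] T [-0.951 -1.771  1.224] q7 -1.377 tau7 -1.218 pos [0.5308 0.2386 0.0863] w 0.501
```

The moment jumped and levelled at 1.2 N m, so that is the hard stop, with the fingers just slipping. Now back off.

```bash
python3 -m jog '0 0 0 -1.2 0 0 30; -0.1 0 0 -1.4 0 0 30; -0.1 0 0 -1.4 0 0 30; -0.1 0 0 -1.4 0 0 30; 0 0 0 0 0 0 30' 60; python3 st.py; python3 -m jog '-0.1 0 0 -1.4 0 0 30; -0.1 0 0 -1.4 0 0 30; -0.1 0 0 -1.4 0 0 30; -0.1 0 0 -1.4 0 0 30; 0 0 0 0 0 0 30';python3 st.py;python3 -m jog '-0.1 0 0 -1.4 0 0 30; -0.1 0 0 -1.4 0 0 30; -0.1 0 0 -1.4 0 0 30; 0 0 0 0 0 0 30; 0 0 0 0 0 0 30';python3 st.py; python3 snap.py 11 scene side wrist; python3 - <<'E'
import cv2,numpy as np
u=cv2.imread('pics/wrist11.png')[130:310,160:350].astype(float)
u=np.clip((u-5)*4,0,255).astype(np.uint8)
cv2.imwrite('pics/bar11.png',cv2.resize(u,None,fx=3,fy=3,interpolation=cv2.INTER_CUBIC))
E
```

```text
t: 16.85
eef_pos: [0.5294, 0.2399, 0.0865]
tool_rot: [0.685, 0.177, 0.685, -0.176]
contact_force: [5.3, -0.7, 2.3]
gripper_width: 0.499
t 16.85 jaw -28.9 F [ 5.33 -0.72  2.32] T [-0.19  -1.018  0.106] q7 -0.913 tau7 1.17 pos [0.5294 0.2399 0.0865] w 0.499
t: 17.35
eef_pos: [0.5288, 0.2402, 0.0867]
tool_rot: [0.706, -0.027, 0.707, 0.027]
contact_force: [3.4, 0.4, 2.4]
gripper_width: 0.495
t 17.35 jaw 4.42 F [3.4  0.39 2.45] T [-0.091 -0.832  0.079] q7 -0.428 tau7 1.184 pos [0.5288 0.2402 0.0867] w 0.495
t: 17.85
eef_pos: [0.5284, 0.2401, 0.0868]
tool_rot: [0.684, -0.178, 0.685, 0.179]
contact_force: [0.1, 1.8, 3.2]
gripper_width: 0.497
t 17.85 jaw 29.25 F [0.06 1.85 3.16] T [ 0.035 -0.123  0.084] q7 -0.064 tau7 0.042 pos [0.5284 0.2401 0.0868] w 0.497
{'t': 17.85, 'q': [-0.4829, 0.4996, -0.0656, 1.9001, 0.0456, 0.7445, -0.0636], 'eef_pos': [0.5284, 0.2401, 0.0868], 'tool_rot': [0.6838, -0.1785, 0.6846, 0.1786], 'contact_force': [0.0567, 1.8484, 3.1578], 'torque': [0.0348, -0.1229, 0.0839], 'gripper_width': 0.4972}
tool axes cols
 [[-1.200e-03 -4.886e-01  8.725e-01]
 [-1.000e-04  8.725e-01  4.886e-01]
 [-1.000e+00  5.000e-04 -1.100e-03]]
```

View pics/bar11.png

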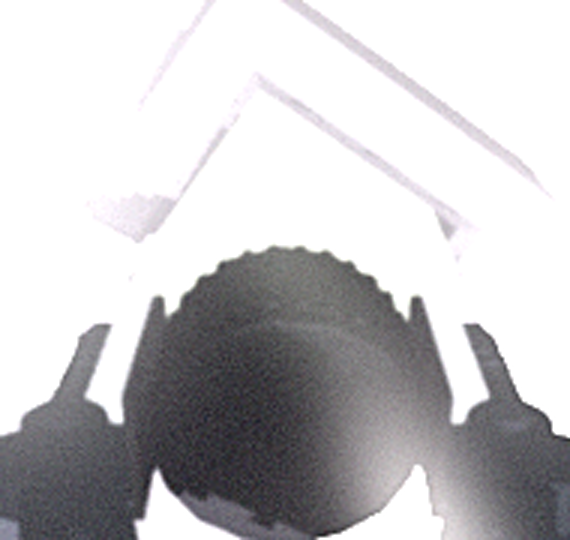

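View pics/wrist11.png

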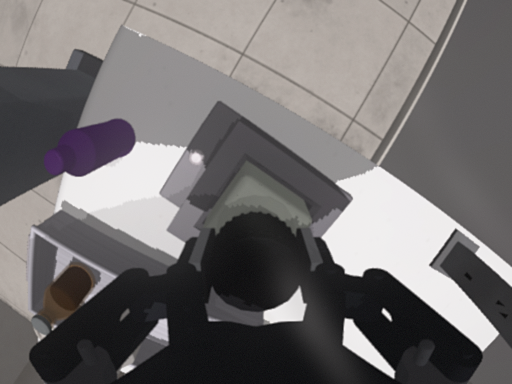

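View pics/side11.png

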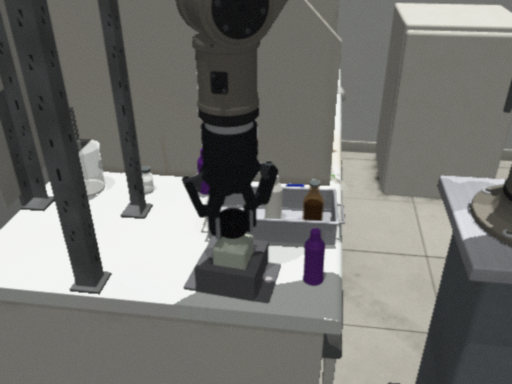

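The cap is still gripped, the bottle is seated, and the jaw turned back 90.4°. I'll check the bar on the cap, the bottle's play and the seat.

```bash
python3 meas.py 11 .53 .239 .04 wrist scene side; python3 meas.py 10 .53 .239 .04 wrist scene side; python3 - <<'E'
from h import *
for t in('10','11'):
    c=load('wrist'+t); P=cloud(c,True); X,Y,Z=P[...,0],P[...,1],P[...,2]
    m=(np.hypot(X-.5295,Y-.239)<.0195)&(Z>.113)&(Z<.126)
    A=np.c_[P[m][:,:2],np.ones(m.sum())]; k=np.linalg.lstsq(A,Z[m],rcond=None)[0]; r=Z[m]-A@k
    print('top',np.median(Z[m]),'resid',r.std(),np.percentile(r,[1,50,99]))
    # radial sector mean of residual
    d=P[m][:,:2]-[.5295,.239]; a=np.degrees(np.arctan2(d[:,1],d[:,0])); R=np.hypot(*d.T)
    s=R>.005
    b=[(int(x),round(1e3*np.mean(r[s&(abs((a-x+180)%360-180)<8)]),2)) for x in range(-180,180,15)]
    print(b)
    g=cv2.cvtColor(c['p'],cv2.COLOR_RGB2GRAY).astype(float); g=g/cv2.GaussianBlur(g,(0,0),12)
    g=cv2.GaussianBlur(g,(0,0),1)
    u=g[190:310,190:320]; cv2.imwrite(f'pics/n{t}.png',cv2.resize(np.clip((u-.8)*640,0,255).astype(np.uint8),None,fx=3,fy=3,interpolation=cv2.INTER_CUBIC))
a=cv2.imread('pics/n10.png');b=cv2.imread('pics/n11.png');cv2.imwrite('pics/n.png',np.hstack([a,b]))
E
```

```text
wrist holder [529.6 237.5] [93.  92.9] 83.9 7434 0.04661664670891638
  face 2905 c [520.4 260.1  46.8] n [ 0.    -0.002  1.   ] yaw -86.1 cen along n 72.4
  face 1029 c [527.9 260.4  73.4] n [-0.072 -0.705 -0.705] yaw -95.9 cen along n -247.6
  face 759 c [506.7 246.   73.1] n [ 0.757 -0.12  -0.642] yaw -9.0 cen along n 332.9
scene holder [531.2 237.7] [94.5 93.6] 84.5 1176 0.046402178577409636
  face 269 c [522.4 255.9  47. ] n [ 0.006 -0.015 -1.   ] yaw -67.7 cen along n -21.6
  face 191 c [532.  264.1  61.7] n [-0.086 -0.996 -0.029] yaw -94.9 cen along n -284.5
  face 159 c [504.8 243.2  61.5] n [ 0.992 -0.126 -0.019] yaw -7.2 cen along n 494.9
side holder [530.6 239. ] [94.3 93. ] 84.5 1331 0.04540682180935757
  face 297 c [532.  264.3  60.6] n [-0.117 -0.991 -0.064] yaw -96.7 cen along n -301.9
  face 142 c [530.5 258.5  71.8] n [ 0.119 -0.957 -0.265] yaw -82.9 cen along n -177.5
  face 107 c [516.5 247.6  72.1] n [ 0.194 -0.014 -0.981] yaw -4.0 cen along n 52.3
wrist holder [529.4 237.7] [92.8 92.7] 83.9 7653 0.04660046387339753
  face 2931 c [548.2 253.6  46.8] n [ 0.001 -0.00
[... 1594 characters left out ...]
5265590323 resid 0.0005646008002823633 [-1.26233160e-03 -9.96799778e-06  1.35231413e-03]
[(-180, np.float64(-0.03)), (-165, np.float64(-0.08)), (-150, np.float64(0.02)), (-135, np.float64(-0.05)), (-120, np.float64(0.02)), (-105, np.float64(0.02)), (-90, np.float64(0.05)), (-75, np.float64(0.06)), (-60, np.float64(0.05)), (-45, np.float64(0.03)), (-30, np.float64(-0.05)), (-15, np.float64(-0.03)), (0, np.float64(-0.08)), (15, np.float64(-0.07)), (30, np.float64(-0.12)), (45, np.float64(-0.14)), (60, np.float64(-0.06)), (75, np.float64(0.23)), (90, np.float64(0.4)), (105, np.float64(-0.0)), (120, np.float64(-0.08)), (135, np.float64(-0.11)), (150, np.float64(-0.04)), (165, np.float64(-0.06))]
```

View pics/n.png

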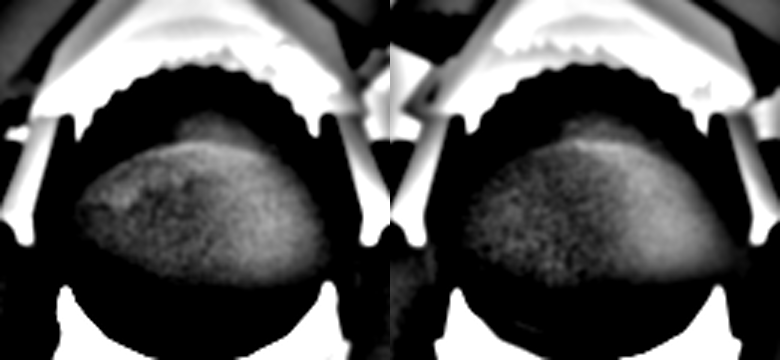

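The depth map shows the raised bar at about −15° at the stop, with the bottle's yaw at −10°, and at about +85° now with the yaw at −6°. The back-off is therefore about 90°. I'll settle, check the other containers and hand in.

```bash
python3 -m jog '0 0 0 0 0 0 30; 0 0 0 0 0 0 30; 0 0 0 0 0 0 30; 0 0 0 0 0 0 30; 0 0 0 0 0 0 30' 60 >/dev/null; python3 st.py; python3 snap.py 12 scene >/dev/null
```

```text
t 18.5 jaw 29.57 F [-0.72 -0.12  4.63] T [ 0.006  0.429 -0.063] q7 -0.059 tau7 0.049 pos [0.5287 0.24   0.0868] w 0.498
```

View pics/scene12.png

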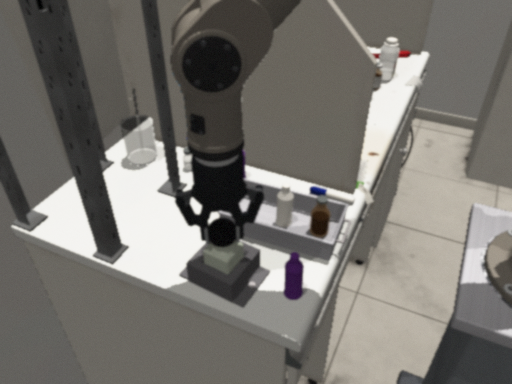

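The bottle sits in the holder at (223,260), and the tube (285,207) and vial (320,217) are standing where they started. The arm is still.

```bash
python3 -c "
from station import bot
print(bot.hand_in())"; python3 st.py
```

```text
the job is handed in; nothing more can be done
None
the job is handed in; nothing more can be done
```

The job is handed in at about 18.5 s of the 70 s; no verdict was reported. I lifted the bottle out of the tray by its cap and seated it in the holder's pocket. I then screwed the cap clockwise to its stop, backed it off a quarter turn, and finished still gripping it.

**Last checks:**
- **Seating:** the bottle is on the pocket floor and upright to within measurement noise. The vertical force rose on contact at the expected height, and the cap top stands at 119.4 mm against about 119 mm expected. I did not fit the bottle's centre to better than about 2 mm.
- **Cap stop:** the twisting moment jumped to 1.2 N m and then levelled off, which I took as the hard stop. The fingers slipped a few degrees on the cap there.
- **Back-off:** the gripper turned back 90.4°. The raised bar on the cap puts it at about 91°, give or take 8°; it was too faint in the picture, so I used the depth readings. The bottle's few degrees of play in the pocket are in that uncertainty.
- **Grip:** the fingers hold the cap at a commanded 60 N, and the arm was still.
- **Other containers:** the tube and the brown bottle look unmoved and upright in the final scene picture.

**Mended or disagreeing:**
- **Regrips:** I regripped the cap twice, because the gripper sat about 4 mm and then 1.5 mm off the cap's centre.
- **Camera spread:** the cameras disagreed by 1 to 2.5 mm on positions.

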